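# Find the balance of a gear lever blank

## Robot

A 6-joint arm with a two-finger parallel gripper is mounted at the origin on the work surface. World frame = base frame: x ahead of the robot, y to its left, z up, the work surface at z = 0. Lengths are in mm, angles in rad, forces in N, time in s.
With the tool pointing down it reaches from about 300 to 775 mm from the base axis. Payload 14.6 kg.
Tool frame: the origin (TCP) lies between the finger pads; the fingertips stand 19 mm ahead of it and the grasp point (between the pads) is the TCP (manip.tcp_to_tips is the distance from the TCP to the fingertips, in mm); x points along the fingers, z is the direction in which the jaws open and shut, and the axes are right-handed (so a half turn about x gives the same grasp; the last joint's range is limited). The gripper opens to 94 mm and grips with 3 to 60 N. Pads are 16 mm wide; open, the fingers measure 119 mm over their backs; the gripper's body (75 mm by 177 mm) begins 78 mm behind the grasp point.
Start: joints at [-0.067, 0.3, 1.521, -0, 1.321, -0.067], TCP at [549.99, -0.002, 224.446] pointing down, gripper open.
Joint ranges: [-3.03, 3.03], [-0.79, 2.21], [0.23, 2.52], [-1.04, 4.18], [0, 3.07], [-2.55, 2.55]. Speed limits (rad/s): [2.22, 2.22, 2.57, 3.14, 3.14, 3.14].

## Interface

Orientations are given as [roll, pitch, yaw] about the fixed x, y, z axes, in that order (R = Rz(yaw) Ry(pitch) Rx(roll)).
In Python, from cell import manip gives the robot as it stands.
- The arm moves only by the tool jog_arm, never from a script. Its argument "moves" is a list that holds one entry, the list of rows, each a list of 6 numbers: the shift along the world's x, y, z in mm, then the turn, a rotation vector about the world's x, y, z in degrees. In form: [[[dx, dy, dz, wx, wy, wz], ...]]. A call has 1 to 5 rows; each row shifts and turns the pose as measured when the row begins; what a row does not reach is not made up. A row lasts 1/10 s, in which the tool goes at most 50 mm and 8.59 degrees, less where a joint would pass 70% of its speed; a pose out of reach is approached as far as the arm can. A call is refused whole if a number of a shift passes 50 or a number of a turn 8.59, either way. A call with a gripper value outside its range is refused whole. "gripper" is the opening, from -1 (shut) to 1 (fully open), set as the call begins (left out, the last holds). The fingers move at their own pace and stop on an object; "squeeze" is the grip in N (left out, the last holds). Time passes only in rows, so rows that do not move let the fingers close. It gives the time, the measured TCP pose, the force and the opening at its end, in the units of the state.
- manip.read_state(): the state, without advancing time (a new reading comes with each control period).
- manip.camera(name): name is "scene" or "side" or "wrist"; returns (picture, depth): 480x640x3 uint8, blue, green, red; 480x640 float32, mm along the optical axis (not along the pixel's ray), 0 where there is no reading.
- manip.camera_params(name): a dict with "fx", "fy", "cx", "cy" (pixels), "rvec" (rotation vector, rad) and "tvec" (3), from world to camera coordinates, as OpenCV has them. Camera axes: x right, y down, z forward; pixel columns grow to the right and rows downward; lengths in mm; the calibration is good to about 2 mm. A picture is of the moment at which its call begins: read the wrist's pose just before it. camera_params takes no time and is no camera call; for the wrist camera it gives the pose at the moment of the call.
- manip.sign_off(): hands the job in, once; it reports no verdict.
The state is a dict: "clock": time; "joints": joint angles; "qd": joint speeds; "effort": joint torques, N m; "eef_pos": TCP position; "eef_rot": TCP orientation; "wrist_force": force on the tool from outside, world axes, zero at the start; "moment": the same for the moment, N m; "finger_gap": finger opening in mm.
Only numpy, scipy, OpenCV 4.12 (cv2) and the standard library are available. Lean on these libraries where they do the work, as an engineer would, in place of code of your own. Each camera call takes 0.05 s, during which the arm holds its last target. There are 200 camera calls.

## Task

The gear lever blank stands on edge in its rack; nobody knows how heavy its toe block is. Take it out, lay it flat on the bench with the toe block upward and let go of it; then pick it up flat and balance it on the edge of the fulcrum stand, squarely across the edge and over its middle, toe block still upward, so that it rests level by itself on that edge alone. Leave everything else on the bench where it is.

Things in the scene. Friction and masses are not known exactly. Their poses are not given: they have to be found in the camera images.
- lever: Lever blank, plain aluminium: flat bar 190 long (x), 36 wide (y), 14 thick (z), with a ribbed toe block 54 x 36 x 18 tall fixed on top of its +x end (x 41 to 95, z 14 to 32), flush with the bar's sides. Origin: middle of the bar's flat underside; z points to the toe block's side. At the start it stands on its long edge in the rack, its z axis level, along the rack's y.
- lever_toe (a point): Centre of the top of the toe block (lever x 68, y 0, z 32). The block may be hollow or solid: it weighs anything from 0.05 to 0.30 kg (centre at lever x 68, z 23). The bar alone weighs 0.26 kg, centred at x 0; so the whole balances somewhere between x = 10 and x = 37.
- rack: Grey rack, fixed: base plate 204 (x) x 74 (y) x 4 thick, with two pairs of posts 14 x 6, 30 high from the bench, centred at x -78 and 24. The bar stands on the base in the 20 wide gaps between the posts (y -10 to 10), along x, the toe block out to +y. No posts from x -71 to 17: room for the fingers. Origin: underside of the base, midway across the gaps.
- stand: Fulcrum stand, steel, fixed: base plate 84 (x) x 70 (y) x 10 thick, and on it an upright plate 8 thick (x), 28 wide (y), up to 40 above the bench. Its flat top, 8 x 28, is the fulcrum edge and runs along y; the lever goes along the stand's x, either way round. Origin: underside of the base, below the edge's middle.
- stand_edge (a point): Middle of the fulcrum's top edge, 40 above the bench; axes as the stand's.
- lay_spot (a point): A fixed point of the bench, at bench height, in the middle of free space about 300 along world x and 120 along world y: the natural place to lay the lever flat.
- hammer: Bystander: hammer, 260 long, lying on the left. Origin under its middle.
- wrench: Bystander: open-ended wrench, 150 long, lying across in front of the robot. Origin under its middle.
- spray_can: Bystander: white can, diameter 60, 170 tall, upright beyond the free space. Origin: centre of its underside.
- bolt_jar: Bystander: jar, diameter 70, 80 tall. Origin: centre of its underside.
- square_bar: Bystander: steel bar 200 x 16 x 16, lying roughly along y. Origin: centre of its underside.
- rail_anvil: Bystander: offcut of rail, 120 x 90 x 90, 3 kg, on the right. Origin: centre of its underside.
- tin: Bystander: open steel cup, diameter 70, 60 tall, on the left. Origin: centre of its underside.
Not all that is in view belongs to the job. There is more than one size of the lever; the job needs the smaller. Of the things shaped like the stand, the steel one is meant.

How it is judged (in metres and radians):
On the way:
1. the lever lies flat on the bench, toe block upward, let go (angle between lever's own z axis and vertical below 0.1 rad and height (world z) of lever below 0.006 m and contact force between the fingers and lever below 0.1 N), for 0.2 s.
At the end, for the whole second after the job is handed in: The lever rests on the stand edge, nearly still (below 0.02 m/s, 0.15 rad/s) and level (within 0.06 rad), toe block up, its underside within 4 mm of the edge height, the edge middle within 14 mm of the bar centre line, within 0.26 rad of square across the edge (angle between lever's own z axis and vertical below 0.06 rad and z of lever in the frame of stand_edge between -0.004 and 0.004 m and y of stand_edge in the frame of lever between -0.014 and 0.014 m and angle between the x axis of lever and the x axis of stand, either way round below 0.26 rad and linear speed of lever below 0.02 m/s and angular speed of lever below 0.15 rad/s); the robot touches nothing.
It fails at once if a bystander is moved by more than 30 mm (distance of any of hammer, wrench, spray_can, bolt_jar, square_bar, rail_anvil, tin from where it was at the start of the episode above 0.03 m).
It also fails if it takes over 72 s, if anything falls off the work surface, if the arm or the gripper's body presses on something with over 40 N, if the wrist force passes 120 N, or if a joint passes its speed limit or range.

## Working session

There is one attempt and no reset: what is moved stays moved. The work goes in short steps, Python scripts to look and compute and a tool call to move; the robot and the scene stay as the last step left them, time stands still between calls to the robot, and variables do not carry over. Pictures are saved under pics/ and viewed, about 8 in all and at most 12, crops included, and the job is handed in when it is done.

Besides the shell and the picture viewer there is one more tool, called after "Call:" by a JSON object that holds its "fn" and its "kwargs", one argument or row to a line. jog_arm: Moves the arm, as the interface text tells. Its arguments: {"type":"object","properties":{"moves":{"type":"array","items":{"type":"array","items":{"type":"array","items":{"type":"number"}}}},"gripper":{"type":"number"},"squeeze":{"type":"number"}},"required":["moves"]}

```bash
mkdir -p pics; cat > h.py <<'E'
import numpy as np, cv2
from cell import manip
def grab(n,tag):
    p=manip.camera_params(n); im,d=manip.camera(n)
    cv2.imwrite(f'pics/{tag}.png',im); np.savez(f'pics/{tag}.npz',d=d,K=[p['fx'],p['fy'],p['cx'],p['cy']],r=np.array(p['rvec']).ravel(),t=np.array(p['tvec']).ravel(),im=im)
def load(tag): return np.load(f'pics/{tag}.npz')
def cloud(tag):
    f=load(tag);d=f['d'];fx,fy,cx,cy=f['K'];v,u=np.mgrid[:480,:640]
    P=np.stack([(u-cx)/fx*d,(v-cy)/fy*d,d],-1);R=cv2.Rodrigues(f['r'])[0]
    W=(P-f['t'])@R; W[d==0]=np.nan; return W
E
python3 - <<'E'
from h import *
for n in('scene','side'): grab(n,n+'0')
print(manip.read_state())
a=cv2.imread('pics/scene0.png')
E
```

```text
{'clock': 0.1, 'joints': array([-6.65783310e-02,  3.00402713e-01,  1.52150196e+00, -5.17741754e-05,
        1.32070155e+00, -6.66082211e-02]), 'qd': array([ 9.82747320e-05, -3.43219827e-04, -2.53794209e-03, -7.99511031e-04,
       -2.65233255e-04,  9.25987270e-05]), 'effort': array([ 1.84928511e-03, -5.32644153e+01, -3.53284299e+01,  7.10431044e-02,
        2.34944851e-02, -7.30603051e-05]), 'eef_pos': array([5.49789169e+02, 1.03912170e-02, 2.23957304e+02]), 'eef_rot': array([3.12442317, 1.56978152, 3.1244659 ]), 'wrist_force': array([-0.18586431,  0.87351689, -0.16517689]), 'moment': array([ 0.00994419,  0.03301326, -0.0402831 ]), 'finger_gap': 93.89143793992952}
```

View pics/scene0.png

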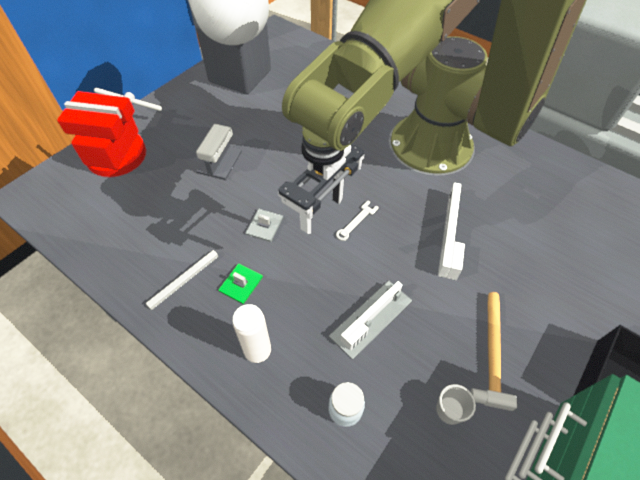

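View pics/side0.png

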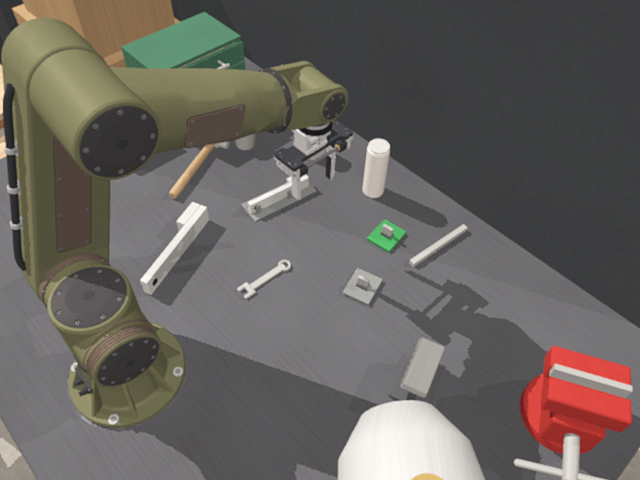

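Scene view: there are two lever-like things, the rack one at (372,312) and a larger lying one at (453,232). There are two stand-like things, grey steel at (264,224) and green at (241,282). I choose the rack one and the grey one, and check both in a crop.

```bash
python3 - <<'E'
from h import *
im=cv2.imread('pics/scene0.png')
a=cv2.resize(im[270:365,320:420],None,fx=5,fy=5,interpolation=cv2.INTER_CUBIC)
b=cv2.resize(im[200:305,215:295],None,fx=4,fy=4.52,interpolation=cv2.INTER_CUBIC)[:475]
cv2.imwrite('pics/crop1.png',np.hstack([a,np.pad(b[:,:300],((0,475-b[:,:300].shape[0]),(0,0),(0,0)))]))
W=cloud('scene0')
for n,(u0,u1,v0,v1) in dict(rack=(320,420,270,365),stand=(243,290,205,243),green=(215,268,262,303)).items():
    Q=W[v0:v1,u0:u1].reshape(-1,3);Q=Q[~np.isnan(Q[:,0])]
    print(n,np.percentile(Q[:,2],[1,10,50,90,99,100]).round(1))
    for lo,hi in((2.2,8),(8,16),(25,33),(33,37.5),(37.5,50)):
        S=Q[(Q[:,2]>lo)&(Q[:,2]<hi)]
        if len(S)>8:
            r=cv2.minAreaRect(S[:,:2].astype(np.float32));print(lo,hi,len(S),np.round(r[0],1),np.round(r[1],1),round(r[2],1),S[:,2].mean().round(1))
            
E
```

```text
rack [-4.9 -3.  -0.3 19.9 40.6 44.3]
2.2 8 1215 [581.5 174.9] [235.5 240.8] 37.8 3.7
8 16 75 [589.8 177.1] [ 39.8 188.4] 86.0 12.0
25 33 158 [589.8 177.3] [ 39.5 187.1] 86.0 28.9
33 37.5 153 [587.9 183.7] [ 33.4 191.7] 82.5 36.3
37.5 50 572 [589.1 183.5] [ 32.4 190. ] 82.6 39.4
stand [ -5.5  -3.3   0.5  11.   38.4 307.7]
2.2 8 286 [ 537.6 -191.1] [121.1 116.1] 39.8 6.1
8 16 393 [ 546.6 -186.8] [84.5 70.3] 19.1 10.0
25 33 23 [ 549.5 -186.3] [ 6.  28.8] 27.1 28.9
33 37.5 17 [ 546.1 -186.5] [ 9.2 26.7] 15.0 36.1
37.5 50 23 [ 545.9 -187.5] [ 9.3 28.1] 19.5 38.7
green [-5.  -3.   0.9 10.6 38.2 41.1]
2.2 8 340 [ 706.1 -121.5] [111.8 121.9] 39.7 6.4
8 16 533 [ 710.9 -116.6] [84.  70.2] 9.0 9.8
25 33 20 [ 713.4 -115.4] [ 7.4 27.3] 27.3 29.3
33 37.5 16 [ 710.2 -117.7] [ 8.4 27.6] 13.6 36.1
37.5 50 28 [ 711.2 -117.5] [ 7.4 26.6] 10.8 39.1
```

View pics/crop1.png

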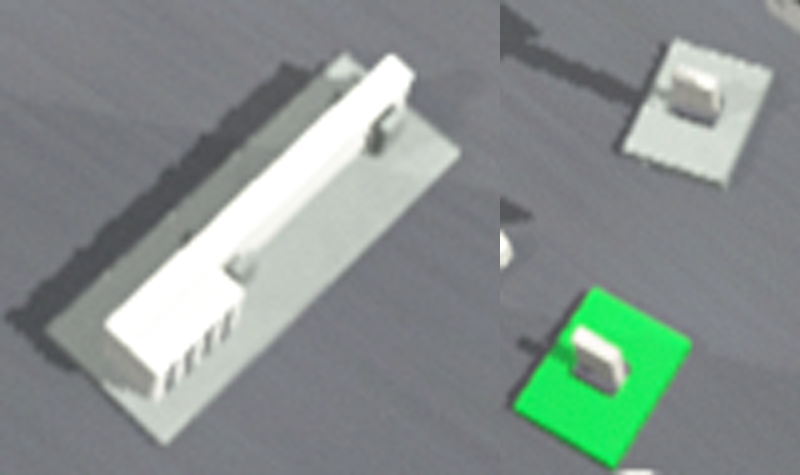

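The crop confirms it: the rack holds the 190-long lever with ribbed toe at larger x and out to +y. The grey stand is at about (546,-187) with edge height about 39 and the 84 x 70 plate. Next: jaw direction, free space and stand yaw.

```bash
python3 - <<'E'
from h import *
from scipy.spatial.transform import Rotation as R
s=manip.read_state();print(R.from_euler('xyz',s['eef_rot']).as_matrix().round(3))
W=cloud('scene0').reshape(-1,3);V=cloud('side0').reshape(-1,3)
Q=np.vstack([W,V]);Q=Q[~np.isnan(Q[:,0])]
# coarse height map 20mm cells
xs=range(340,800,20);ys=range(320,-300,-20)
for x in xs:
    print(x,' '.join('%3d'%(min(999,np.percentile(S,90)) if len(S:=Q[(abs(Q[:,0]-x-10)<10)&(abs(Q[:,1]-y+10)<10),2])>3 else -9) for y in ys))
print('ys',ys)
for tag in('scene0','side0'):
    C=cloud(tag).reshape(-1,3)
    S=C[(abs(C[:,0]-547)<60)&(abs(C[:,1]+187)<60)&(C[:,2]>8)&(C[:,2]<13)];print(tag,cv2.minAreaRect(S[:,:2].astype(np.float32)))
    S=C[(abs(C[:,0]-547)<60)&(abs(C[:,1]+187)<60)&(C[:,2]>36)&(C[:,2]<43)];print(len(S),S.mean(0),cv2.minAreaRect(S[:,:2].astype(np.float32)))
    S=C[(abs(C[:,0]-588)<120)&(abs(C[:,1]-180)<60)&(C[:,2]>37.5)&(C[:,2]<43)];print('lever',len(S),cv2.minAreaRect(S[:,:2].astype(np.float32)))
E
```

```text
[[-0.001 -0.     1.   ]
 [ 0.     1.     0.   ]
 [-1.     0.    -0.001]]
340   1   1  52  51  51   1   1   1   1   1   1 576 584 592 594 595 593 588 571   1   1   1   1   1   1   1   2   1   1   1   1
360   1  48  52  52  49   0   0   0   1   1   1   1 574 586 587 589 586 581 562   1   1   1   1   1   1   1   0   1   1   1   0
380   1  33  49  50  26   1   0   0   1   2   1   0 562 578 582 583 579 572 550   1   0   0   2   1   0   1   0   2   1   1   1
400   1   1   1   1   1   1   0   1   1   1   0   0 549 568 573 575 571 564 540   1   1   0   1   1   0   1   1   1   1   1   1
420   1   0   1   1   1   0   1   0   1   1   1   0 536 556 565 566 562 555 527   1   1   1   2   1   1   2   1   1   1   1   0
440   1   0   1   0   0   1   0   1   1   1   0   0 521 548 556 560 558 550 530   0   0   1   1   1   1   1   2   1   1   1   1
460   1   1   1   1   0   1   0   1   0   1   0   1 522 535 547 549 544 532 530   0   1   2   1   1   0   1   1   1   1   1   1
480   1   1   1   1   2   4  39  28   2   1   1   1 516 529 530 531 528 526 526   0   1   1   1   1   7   7   2   0   1   1   1
500
[... 1977 characters left out ...]
609008789062), (84.54383087158203, 70.31071472167969), 19.118589401245117)
34 [ 546.16761872 -186.63976046   38.05447901] ((546.0114135742188, -187.3331298828125), (9.621150970458984, 28.431594848632812), 17.53396224975586)
lever 568 ((589.0687255859375, 183.5460205078125), (32.433441162109375, 189.95443725585938), 82.60295867919922)
side0 ((540.0699462890625, -190.85787963867188), (85.93920135498047, 70.32714080810547), 18.528820037841797)
31 [ 539.92775351 -190.19385975   38.9800108 ] ((539.94384765625, -190.3858642578125), (10.60317325592041, 27.037561416625977), 16.318058013916016)
lever 143 ((581.037109375, 180.23606872558594), (36.26153564453125, 188.13497924804688), 82.13639068603516)
```

Call:
{"fn": "jog_arm", "kwargs": {
  "moves": [
    [[3.5,17.5,0,0,0,8.3],[3.5,17.5,0,0,0,8.3],[3.5,17.5,0,0,0,8.3],[3.5,17.5,0,0,0,8.3],[3.5,17.5,0,0,0,8.3]]
  ],
  "gripper": 1
}}

```text
clock: 0.6
eef_pos: [566.9, 88.6, 222.3]
eef_rot: [2.871, 1.567, -2.668]
wrist_force: [-0.1, 0.5, -0.2]
finger_gap: 94.0
```

Call:
{"fn": "jog_arm", "kwargs": {
  "moves": [
    [[3.5,17.5,0,0,0,8.3],[3.5,17.5,0,0,0,8.3],[3.5,17.5,0,0,0,8.3],[3.5,17.5,0,0,0,8.3],[3.5,17.5,0,0,0,8.3]]
  ]
}}

```text
clock: 1.1
eef_pos: [584.2, 179.8, 220.3]
eef_rot: [2.52, 1.563, -2.268]
wrist_force: [0.7, -0.1, 0.2]
finger_gap: 93.8
```

```bash
cat >> h.py <<'E'
from scipy.spatial.transform import Rotation as R
def st():
    s=manip.read_state();M=R.from_euler('xyz',s['eef_rot']).as_matrix()
    print('t',s['clock'].__round__(2),'p',s['eef_pos'].round(1),'dir',M[:,0].round(3),'jaw',M[:,2].round(3),'F',s['wrist_force'].round(2),'M',s['moment'].round(3),'gap',round(s['finger_gap'],1),'q',s['joints'].round(2))
    return s
E
python3 - <<'E'
from h import *
st();grab('wrist','w1')
for lo,hi in((37,43),):
    C=cloud('w1').reshape(-1,3);S=C[(C[:,2]>lo)&(C[:,2]<hi)&(abs(C[:,0]-588)<130)&(abs(C[:,1]-180)<60)];print(len(S),cv2.minAreaRect(S[:,:2].astype(np.float32)) if len(S)>5 else '')
E
```

```text
t 1.1 p [584.2 179.8 220.3] dir [-0.005 -0.006 -1.   ] jaw [ 0.076  0.997 -0.006] F [ 0.68 -0.08  0.23] M [ 0.034 -0.038 -0.02 ] gap 93.8 q [ 0.24  0.44  1.33 -0.    1.37 -1.25]
3836 ((585.433837890625, 182.8220977783203), (32.267539978027344, 189.71441650390625), 81.7705307006836)
```

View pics/w1.png

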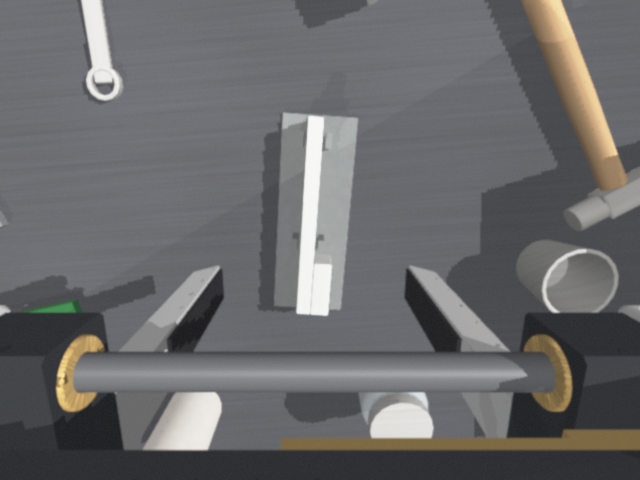

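Call:
{"fn": "jog_arm", "kwargs": {
  "moves": [
    [[0,-6,-20,0.3,-0.3,-3.6],[0,0,-30,0,0,0],[0,0,-30,0,0,0],[0,0,-25,0,0,0],[0,0,0,0,0,0]]
  ]
}}

```text
clock: 1.65
eef_pos: [583.2, 175.9, 110.8]
eef_rot: [1.633, 1.57, 3.068]
wrist_force: [-0.8, -0.3, -0.4]
finger_gap: 94.3
```

```bash
python3 - <<'E'
from h import *
st();grab('wrist','w2')
C=cloud('w2').reshape(-1,3);S=C[(C[:,2]>36)&(C[:,2]<44)&(abs(C[:,0]-588)<130)&(abs(C[:,1]-180)<60)];print(len(S),cv2.minAreaRect(S[:,:2].astype(np.float32)) if len(S)>5 else '',S[:,0].min(),S[:,0].max(),np.median(S[:,2]))
B=S[S[:,0]<600];print(np.polyfit(B[:,0],B[:,1],1),B.mean(0))
E
```

```text
t 1.65 p [583.2 175.9 110.8] dir [-0.001  0.    -1.   ] jaw [ 0.136  0.991 -0.   ] F [-0.83 -0.33 -0.35] M [ 0.041 -0.01  -0.017] gap 94.3 q [ 0.23  0.54  1.46  0.    1.14 -1.2 ]
6364 ((573.3722534179688, 184.37347412109375), (32.00564193725586, 164.42425537109375), 82.32720947265625) 490.1511307780063 656.057324450786 39.001584750666595
[-1.43870824e-01  2.57947487e+02] [542.16803896 179.94532493  39.01151071]
```

Call:
{"fn": "jog_arm", "kwargs": {
  "moves": [
    [[1,-2,-25,0,0,0],[0,0,-25,0,0,0],[0,0,-20,0,0,0],[0,0,-6.5,0,0,0],[0,0,0,0,0,0]]
  ]
}}

```text
clock: 2.2
eef_pos: [589.1, 174.3, 43.1]
eef_rot: [-1.196, 1.558, 0.234]
wrist_force: [0.4, -0.4, -0.9]
finger_gap: 93.7
```

Call:
{"fn": "jog_arm", "kwargs": {
  "moves": [
    [[0,0,0,0,0,0],[0,0,0,0,0,0],[0,0,0,0,0,0],[0,0,0,0,0,0],[0,0,0,0,0,0]]
  ],
  "gripper": -1,
  "squeeze": 55
}}

```text
clock: 2.7
eef_pos: [591.3, 174.8, 48.4]
eef_rot: [-1.197, 1.551, 0.233]
wrist_force: [0.2, 0.1, 0.2]
finger_gap: 57.5
```

```bash
python3 - <<'E'
from h import *
st()
E
```

```text
t 2.7 p [591.3 174.8  48.4] dir [ 0.019  0.005 -1.   ] jaw [0.14  0.99  0.007] F [0.18 0.15 0.16] M [ 0.075 -0.037  0.051] gap 57.5 q [ 0.23  0.62  1.49  0.    1.01 -1.2 ]
```

Call:
{"fn": "jog_arm", "kwargs": {
  "moves": [
    [[-7,-1,-8,-0.3,1.1,0],[0,0,-6,0,0,0],[0,0,0,0,0,0]]
  ],
  "gripper": 0.2
}}

```text
clock: 3.0
eef_pos: [583.4, 173.7, 33.1]
eef_rot: [2.283, 1.569, -2.57]
wrist_force: [0.2, -0.0, 0.2]
finger_gap: 56.3
```

```bash
python3 - <<'E'
from h import *
st()
E
```

```text
t 3.0 p [583.4 173.7  33.1] dir [-0.002 -0.001 -1.   ] jaw [ 0.14   0.99  -0.001] F [ 0.23 -0.02  0.23] M [ 0.068 -0.081  0.042] gap 56.3 q [ 0.23  0.64  1.5  -0.    1.   -1.2 ]
```

Call:
{"fn": "jog_arm", "kwargs": {
  "moves": [
    [[0,0,0,0,0,0],[0,0,0,0,0,0],[0,0,0,0,0,0],[0,0,0,0,0,0],[0,0,0,0,0,0]]
  ],
  "gripper": -1
}}

```text
clock: 3.5
eef_pos: [583.4, 173.7, 32.8]
eef_rot: [2.208, 1.568, -2.646]
wrist_force: [-0.3, -0.5, -1.1]
finger_gap: 19.6
```

Call:
{"fn": "jog_arm", "kwargs": {
  "moves": [
    [[0,0,0,0,0,0],[0,0,0,0,0,0],[0,0,0,0,0,0]]
  ]
}}

```text
clock: 3.8
eef_pos: [583.5, 173.7, 32.9]
eef_rot: [2.217, 1.568, -2.636]
wrist_force: [0.0, -0.1, -1.1]
finger_gap: 13.3
```

```bash
python3 - <<'E'
from h import *
st()
E
```

```text
t 3.8 p [583.5 173.7  32.9] dir [-0.002 -0.001 -1.   ] jaw [ 0.14   0.99  -0.001] F [ 0.03 -0.1  -1.07] M [ 0.024 -0.06   0.011] gap 13.3 q [ 0.23  0.64  1.5  -0.    1.   -1.2 ]
```

Call:
{"fn": "jog_arm", "kwargs": {
  "moves": [
    [[0,0,15,0,0,0],[0,0,25,0,0,0],[0,0,25,0,0,0],[0,0,15,0,0,0],[0,0,0,0,0,0]]
  ]
}}

```text
clock: 4.3
eef_pos: [581.6, 173.3, 117.4]
eef_rot: [2.049, 1.564, -2.804]
wrist_force: [0.6, 0.1, -3.8]
finger_gap: 13.8
```

Call:
{"fn": "jog_arm", "kwargs": {
  "moves": [
    [[0,0,0,0,0,0],[0,0,0,0,0,0],[0,0,0,0,0,0]]
  ]
}}

```text
clock: 4.6
eef_pos: [580.8, 173.1, 116.1]
eef_rot: [2.02, 1.562, -2.833]
wrist_force: [0.3, 0.2, -4.7]
finger_gap: 13.8
```

```bash
python3 - <<'E'
from h import *
st()
F=[];M=[]
for i in range(8):
    grab('wrist','w3');s=manip.read_state();F.append(s['wrist_force']);M.append(s['moment'])
print(np.mean(F,0),np.std(F,0),np.mean(M,0),np.std(M,0))
C=cloud('w3').reshape(-1,3);Z=s['eef_pos'][2]
S=C[(C[:,2]>Z-10)&(C[:,2]<Z+14)&(abs(C[:,0]-588)<130)&(abs(C[:,1]-180)<60)&(C[:,0]<560)];print(len(S),np.polyfit(S[:,0],S[:,2],1),S[:,0].min())
st()
E
```

```text
t 4.6 p [580.8 173.1 116.1] dir [-0.009 -0.003 -1.   ] jaw [ 0.14   0.99  -0.004] F [ 0.3   0.18 -4.68] M [ 0.102  0.036 -0.033] gap 13.8 q [ 0.23  0.53  1.46 -0.    1.16 -1.2 ]
[-0.27255399 -0.28995401 -4.07173937] [0.78449653 0.15038256 0.59201769] [0.0643894  0.04499287 0.00024539] [0.02788635 0.03868094 0.00859435]
5990 [-5.93483984e-03  1.26385995e+02] 487.55746910234205
t 5.0 p [581.1 173.1 116.8] dir [-0.007 -0.002 -1.   ] jaw [ 0.14   0.99  -0.003] F [ 0.7  -0.   -3.97] M [ 0.057  0.076 -0.014] gap 13.2 q [ 0.23  0.53  1.46 -0.    1.16 -1.2 ]
```

View pics/w3.png

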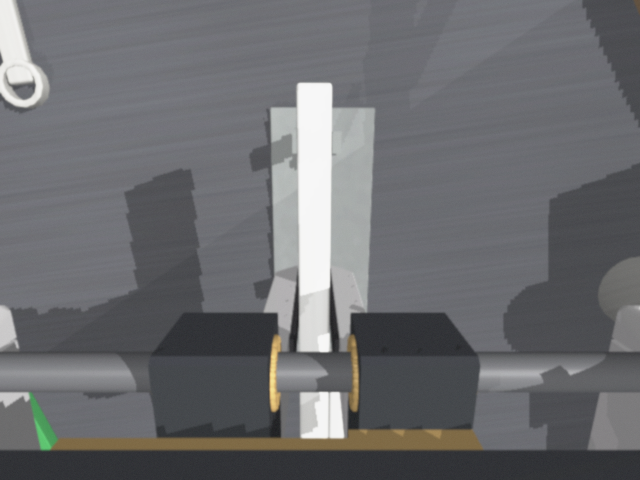

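Lifted level: the lever spans (315,85)–(312,430) in view, no slip. Now a better mass reading and the wrench position.

```bash
cat >> h.py <<'E'
def avg(n):
    F=[]
    for i in range(n):
        manip.camera('wrist');s=manip.read_state();F.append(np.r_[s['wrist_force'],s['moment']])
    F=np.array(F);print('avg',F.mean(0).round(3),'sem',(F.std(0)/n**.5).round(3));return F
E
python3 - <<'E'
from h import *
F=avg(40);print(F[:,2].round(1));st()
W=cloud('w1');print('wrench end',W[72:98:8,103-15:103+20:8].reshape(-1,3).round(0).tolist()[:8]);print('handle',W[20,98],W[95,112])
C=W.reshape(-1,3);S=C[(C[:,2]>3.5)&(C[:,2]<15)&(C[:,1]<120)&(C[:,0]<660)];print(S.min(0),S.max(0))
E
```

```text
avg [ 1.700e-02 -2.000e-03 -4.097e+00  7.500e-02  4.200e-02  0.000e+00] sem [0.081 0.078 0.074 0.005 0.004 0.005]
[-3.2 -4.  -4.  -4.6 -4.5 -3.2 -4.  -4.2 -4.6 -3.7 -3.8 -4.  -4.1 -3.9
 -4.1 -3.5 -4.5 -4.1 -4.7 -4.6 -4.1 -3.7 -4.1 -3.4 -4.8 -4.4 -4.4 -4.4
 -4.4 -4.  -3.6 -4.2 -4.2 -4.9 -4.3 -4.8 -3.2 -4.6 -3.3 -3.7]
t 7.0 p [581.1 173.1 117. ] dir [-0.007 -0.002 -1.   ] jaw [ 0.14   0.99  -0.003] F [-0.29  0.37 -3.71] M [0.039 0.03  0.021] gap 13.6 q [ 0.23  0.53  1.46 -0.    1.16 -1.2 ]
wrench end [[433.0, -22.0, 7.0], [433.0, -16.0, 5.0], [434.0, -7.0, 7.0], [434.0, 0.0, 7.0], [433.0, 3.0, -2.0], [440.0, -23.0, 8.0], [439.0, -18.0, 5.0], [440.0, -9.0, 7.0]]
handle [389.12059536  -4.56611859   5.11967246] [454.37270865  -4.01600481   7.40680718]
[ 372.06203195 -150.63563644    3.51045877] [659.85408041   5.069321    10.98038778]
```

Call:
{"fn": "jog_arm", "kwargs": {
  "moves": [
    [[3,-24,0,7.4,-1,0],[3,-24,0,7.4,-1,0],[3,-24,0,7.4,-1,0],[3,-24,0,7.4,-1,0],[3,-24,0,7.4,-1,0]]
  ]
}}

```text
clock: 7.5
eef_pos: [597.6, 54.7, 120.3]
eef_rot: [-0.013, 0.901, 1.43]
wrist_force: [-0.4, 0.3, -6.1]
finger_gap: 13.7
```

Call:
{"fn": "jog_arm", "kwargs": {
  "moves": [
    [[3,-24,0,7.4,-1,0],[0,0,0,0,0,0],[0,0,0,0,0,0]]
  ]
}}

```text
clock: 7.8
eef_pos: [601.1, 23.9, 119.1]
eef_rot: [-0.013, 0.764, 1.421]
wrist_force: [-0.2, -0.2, -3.6]
finger_gap: 13.9
```

```bash
python3 - <<'E'
from h import *
st()
E
```

```text
t 7.8 p [601.1  23.9 119.1] dir [ 0.107  0.714 -0.692] jaw [0.09  0.686 0.722] F [-0.22 -0.18 -3.62] M [-0.83   0.182 -0.005] gap 13.9 q [-0.33  0.6   1.54  0.83  1.3  -2.12]
```

Call:
{"fn": "jog_arm", "kwargs": {
  "moves": [
    [[0,4,-25,0,0.5,0],[0,0,-25,0,0,0],[0,0,-20,0,0,0],[0,0,-8,0,0,0],[0,0,0,0,0,0]]
  ]
}}

```text
clock: 8.3
eef_pos: [601.9, 32.0, 40.8]
eef_rot: [-0.007, 0.775, 1.432]
wrist_force: [-0.2, -0.0, -3.4]
finger_gap: 13.7
```

```bash
python3 - <<'E'
from h import *
st()
E
```

```text
t 8.3 p [601.9  32.   40.8] dir [ 0.099  0.708 -0.7  ] jaw [0.09  0.694 0.714] F [-0.17 -0.04 -3.39] M [-0.792  0.198 -0.025] gap 13.7 q [-0.31  0.72  1.56  0.86  1.2  -2.22]
```

Call:
{"fn": "jog_arm", "kwargs": {
  "moves": [
    [[0,0,-6,0,0,0],[0,0,-4,0,0,0],[0,0,0,0,0,0]]
  ]
}}

```text
clock: 8.6
eef_pos: [602.8, 32.9, 32.6]
eef_rot: [-0.012, 0.777, 1.43]
wrist_force: [1.1, 0.5, -3.7]
finger_gap: 13.8
```

Call:
{"fn": "jog_arm", "kwargs": {
  "moves": [
    [[0,0,1,0,0,0],[0,0,1,0,0,0],[0,0,1,0,0,0]]
  ],
  "gripper": -0.52
}}

```text
clock: 8.9
eef_pos: [604.0, 32.7, 37.9]
eef_rot: [-0.016, 0.776, 1.427]
wrist_force: [0.7, 0.7, 0.5]
finger_gap: 22.6
```

```bash
python3 - <<'E'
from h import *
st();grab('scene','s2');grab('side','d2')
a=cv2.imread('pics/s2.png')[190:370,230:430];b=cv2.imread('pics/d2.png')[130:310,220:420]
cv2.imwrite('pics/c2.png',np.hstack([cv2.resize(a,(400,360)),cv2.resize(b,(400,360))]))
E
```

```text
t 8.9 p [604.   32.7  37.9] dir [ 0.102  0.706 -0.7  ] jaw [0.084 0.695 0.714] F [0.7  0.65 0.55] M [-0.18  -0.026  0.018] gap 22.6 q [-0.31  0.73  1.55  0.86  1.19 -2.22]
```

View pics/c2.png

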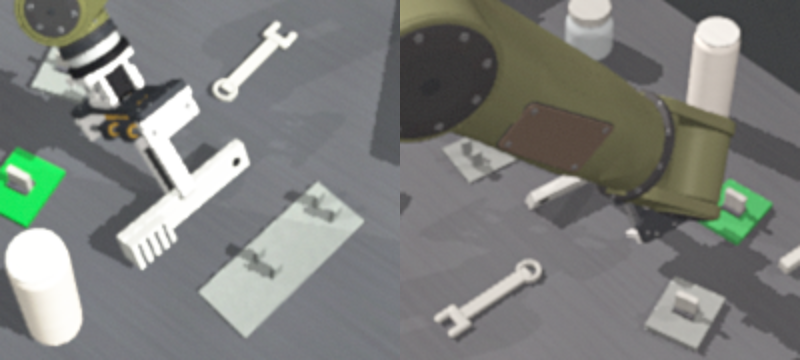

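The lever leans between the opened fingers, toe at the left in the left panel (145,245), its lower edge on the bench. I withdraw along the fingers so it falls flat.

Call:
{"fn": "jog_arm", "kwargs": {
  "moves": [
    [[-1,-7,7,0,0,0],[-1,-10,10,0,0,0],[-2,-14,14,0,0,0],[-2,-20,20,0,0,0],[-2,-20,20,0,0,0]]
  ]
}}

```text
clock: 9.5
eef_pos: [594.2, -41.3, 112.1]
eef_rot: [-0.012, 0.776, 1.432]
wrist_force: [0.3, 0.0, 1.0]
finger_gap: 22.7
```

```bash
python3 - <<'E'
from h import *
st();grab('scene','s3');grab('side','d3')
a=cv2.imread('pics/s3.png')[190:370,230:430];b=cv2.imread('pics/d3.png')[130:310,220:420]
cv2.imwrite('pics/c3.png',np.hstack([cv2.resize(a,(400,360)),cv2.resize(b,(400,360))]))
E
```

```text
t 9.5 p [594.2 -41.3 112.1] dir [ 0.099  0.707 -0.7  ] jaw [0.085 0.695 0.714] F [0.3  0.01 1.04] M [-0.283 -0.011 -0.019] gap 22.7 q [-0.43  0.64  1.5   0.77  1.37 -2.18]
```

View pics/c3.png

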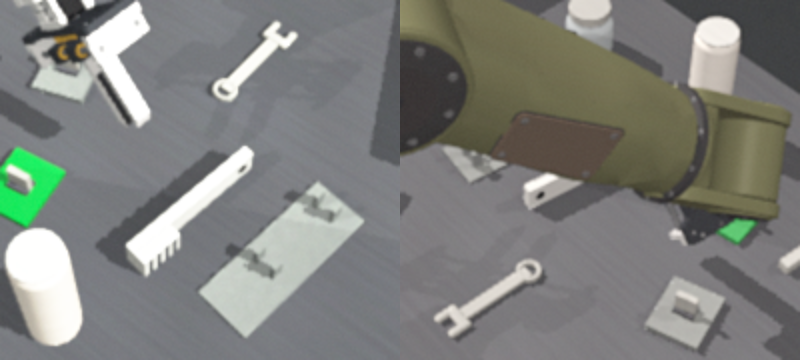

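The lever looks as if it stands back on edge, so I check its height by depth.

```bash
python3 - <<'E'
from h import *
C=cloud('s3').reshape(-1,3);S=C[(C[:,0]>480)&(C[:,0]<730)&(C[:,1]>0)&(C[:,1]<90)&(C[:,2]>8)&(C[:,2]<60)]
print(len(S),np.histogram(S[:,2],bins=range(8,60,4)))
for lo,hi in((10,18),(28,45)):
    T=S[(S[:,2]>lo)&(S[:,2]<hi)]
    if len(T)>5: print(lo,T[:,2].mean(),cv2.minAreaRect(T[:,:2].astype(np.float32)))
E
```

```text
933 (array([ 46,  52,  38,  59,  48,  75, 475, 140,   0,   0,   0,   0]), array([ 8, 12, 16, 20, 24, 28, 32, 36, 40, 44, 48, 52, 56]))
10 13.87723676768318 ((614.4530639648438, 75.97676849365234), (29.5307559967041, 188.02027893066406), 77.90046691894531)
28 34.364959394636166 ((611.5028076171875, 68.81033325195312), (33.35765838623047, 190.76821899414062), 81.7945556640625)
```

Call:
{"fn": "jog_arm", "kwargs": {
  "moves": [
    [[5,10,15,-7.4,1,0],[5,17,10,-7.4,1,0],[5,17,0,-7.4,1,0],[5,17,0,-7.4,1,0],[5,17,0,-7.4,1,0]]
  ],
  "gripper": 0.6
}}

```text
clock: 10.1
eef_pos: [620.6, 31.8, 138.8]
eef_rot: [-0.152, 1.447, 1.282]
wrist_force: [1.5, -0.3, -0.1]
finger_gap: 59.4
```

Call:
{"fn": "jog_arm", "kwargs": {
  "moves": [
    [[5,17,0,-7.4,1,0],[0,0,0,0,0,0],[0,0,0,0,0,0]]
  ]
}}

```text
clock: 10.4
eef_pos: [625.7, 54.8, 138.7]
eef_rot: [-2.21, 1.544, -0.766]
wrist_force: [0.1, -0.9, -1.1]
finger_gap: 75.1
```

```bash
cat >> h.py <<'E'
def lev(tag,c,lo,hi,r=150,w=50):
    C=cloud(tag).reshape(-1,3);S=C[(abs(C[:,0]-c[0])<r)&(abs(C[:,1]-c[1])<w)&(C[:,2]>lo)&(C[:,2]<hi)]
    r=cv2.minAreaRect(S[:,:2].astype(np.float32));print(tag,len(S),'z',np.median(S[:,2]).round(1),np.round(r[0],1),np.round(r[1],1),round(r[2],1),'xr',S[:,0].min().round(1),S[:,0].max().round(1));return S
E
python3 - <<'E'
from h import *
st();grab('wrist','w4')
S=lev('w4',(610,60),28,45);B=S[S[:,0]<630];print(np.polyfit(B[:,0],B[:,1],1),B.mean(0))
E
```

```text
t 10.4 p [625.7  54.8 138.7] dir [ 0.019 -0.019 -1.   ] jaw [ 0.127  0.992 -0.016] F [ 0.12 -0.94 -1.13] M [ 0.091 -0.119 -0.017] gap 75.1 q [ 0.04  0.54  1.39 -0.02  1.19 -1.4 ]
w4 6572 z 35.0 [608.7  67.8] [ 32.4 189.8] 80.9 xr 512.9 704.3
[ -0.16005177 155.93697907] [568.28091372  64.98261072  35.04334494]
```

Call:
{"fn": "jog_arm", "kwargs": {
  "moves": [
    [[1,1,-15,1.1,1.1,-1.8],[0,0,-25,0,0,0],[0,0,-25,0,0,0],[0,0,-15,0,0,0],[0,0,0,0,0,0]]
  ]
}}

```text
clock: 10.95
eef_pos: [625.1, 49.9, 51.6]
eef_rot: [0.823, 1.559, 2.218]
wrist_force: [-0.8, -0.3, -0.0]
finger_gap: 75.2
```

```bash
python3 - <<'E'
from h import *
st()
E
```

```text
t 10.95 p [625.1  49.9  51.6] dir [-0.007  0.01  -1.   ] jaw [0.175 0.985 0.008] F [-0.76 -0.28 -0.03] M [ 0.066 -0.095  0.027] gap 75.2 q [ 0.02  0.65  1.43  0.01  1.07 -1.38]
```

Call:
{"fn": "jog_arm", "kwargs": {
  "moves": [
    [[2,6,-8,-0.6,-0.4,1],[0,0,-4,0,0,0],[0,0,0,0,0,0]]
  ]
}}

```text
clock: 11.25
eef_pos: [627.9, 55.4, 39.7]
eef_rot: [-1.925, 1.57, -0.514]
wrist_force: [-0.9, -0.8, 0.7]
finger_gap: 75.3
```

Call:
{"fn": "jog_arm", "kwargs": {
  "moves": [
    [[0,0,0,0,0,0],[0,0,0,0,0,0],[0,0,0,0,0,0],[0,0,0,0,0,0],[0,0,0,0,0,0]]
  ],
  "gripper": -1
}}

```text
clock: 11.75
eef_pos: [628.9, 55.8, 42.0]
eef_rot: [-1.445, 1.566, -0.034]
wrist_force: [-0.5, -0.3, -0.1]
finger_gap: 38.6
```

Call:
{"fn": "jog_arm", "kwargs": {
  "moves": [
    [[0,0,0,0,0,0],[0,0,0,0,0,0],[0,0,0,0,0,0],[0,0,0,0,0,0],[0,0,0,0,0,0]]
  ]
}}

```text
clock: 12.25
eef_pos: [629.0, 55.7, 42.2]
eef_rot: [-1.467, 1.566, -0.055]
wrist_force: [-0.9, 0.9, 0.2]
finger_gap: 13.1
```

```bash
python3 - <<'E'
from h import *
st()
E
```

```text
t 12.25 p [629.   55.7  42.2] dir [ 0.005 -0.    -1.   ] jaw [0.158 0.987 0.   ] F [-0.87  0.87  0.23] M [ 0.047 -0.046 -0.055] gap 13.1 q [ 0.03  0.67  1.43 -0.    1.04 -1.38]
```

Call:
{"fn": "jog_arm", "kwargs": {
  "moves": [
    [[0,0,30,0,0,0],[-3,-5,20,7.9,-1.3,0],[-5,-5,10,7.9,-1.3,0],[-5,-5,0,7.9,-1.3,0],[-5,-5,0,7.9,-1.3,0]]
  ]
}}

```text
clock: 12.75
eef_pos: [610.1, 38.6, 103.7]
eef_rot: [-0.022, 0.996, 1.398]
wrist_force: [-0.2, 0.2, -5.1]
finger_gap: 13.3
```

Call:
{"fn": "jog_arm", "kwargs": {
  "moves": [
    [[-5,-5,0,7.9,-1.3,0],[0,0,-8,7.9,-1.3,0],[0,0,-10,0,0,0],[0,0,0,0,0,0]]
  ]
}}

```text
clock: 13.15
eef_pos: [603.9, 29.9, 82.9]
eef_rot: [-0.017, 0.708, 1.395]
wrist_force: [-0.4, 0.7, -4.0]
finger_gap: 13.4
```

```bash
python3 - <<'E'
from h import *
st()
E
```

```text
t 13.15 p [603.9  29.9  82.9] dir [ 0.133  0.748 -0.65 ] jaw [0.096 0.643 0.76 ] F [-0.41  0.72 -4.02] M [-0.938  0.176 -0.004] gap 13.4 q [-0.33  0.67  1.56  0.91  1.26 -2.2 ]
```

Call:
{"fn": "jog_arm", "kwargs": {
  "moves": [
    [[0,0,-18,0,0.8,0],[0,0,-15,0,0,0],[0,0,-10,0,0,0],[0,0,-3,0,0,0],[0,0,0,0,0,0]]
  ]
}}

```text
clock: 13.65
eef_pos: [604.9, 32.5, 36.2]
eef_rot: [-0.003, 0.723, 1.411]
wrist_force: [0.1, 0.0, -3.5]
finger_gap: 13.2
```

```bash
python3 - <<'E'
from h import *
st()
E
```

```text
t 13.65 p [604.9  32.5  36.2] dir [ 0.119  0.741 -0.661] jaw [0.103 0.653 0.75 ] F [ 0.13  0.05 -3.47] M [-0.834  0.12  -0.028] gap 13.2 q [-0.32  0.75  1.56  0.91  1.21 -2.24]
```

Call:
{"fn": "jog_arm", "kwargs": {
  "moves": [
    [[0,0,-3,0,0,0],[0,0,-1.5,0,0,0],[0,0,-1,0,0,0]]
  ]
}}

```text
clock: 13.95
eef_pos: [605.6, 32.7, 32.9]
eef_rot: [-0.006, 0.722, 1.41]
wrist_force: [-5.6, -1.9, 6.4]
finger_gap: 13.7
```

```bash
python3 - <<'E'
from h import *
st()
E
```

```text
t 13.95 p [605.6  32.7  32.9] dir [ 0.12   0.741 -0.661] jaw [0.1   0.653 0.751] F [-5.6  -1.86  6.38] M [0.543 0.559 0.706] gap 13.7 q [-0.32  0.75  1.55  0.91  1.21 -2.25]
```

Call:
{"fn": "jog_arm", "kwargs": {
  "moves": [
    [[0,0,0,0,0,0],[0,-2,0,0,0,0],[0,-5,0,0,0,0],[0,-8,0,0,0,0]]
  ],
  "gripper": -0.53
}}

```text
clock: 14.35
eef_pos: [606.2, 17.1, 33.8]
eef_rot: [-0.009, 0.722, 1.408]
wrist_force: [-0.6, 0.3, -0.3]
finger_gap: 22.1
```

```bash
python3 - <<'E'
from h import *
st();grab('scene','s5')
C=cloud('s5').reshape(-1,3);S=C[(C[:,0]>640)&(C[:,0]<730)&(C[:,1]>0)&(C[:,1]<110)&(C[:,2]>5)&(C[:,2]<70)]
print(S.min(0),S.max(0));T=S[S[:,2]>5]
for y in range(0,110,6):
    q=T[(T[:,1]>=y)&(T[:,1]<y+6),2]
    if len(q): print(y,len(q),q.min().round(),q.max().round())
E
```

```text
t 14.35 p [606.2  17.1  33.8] dir [ 0.122  0.741 -0.661] jaw [0.098 0.654 0.75 ] F [-0.59  0.3  -0.32] M [-0.276  0.003  0.015] gap 22.1 q [-0.35  0.76  1.54  0.9   1.23 -2.26]
[640.0524509   19.75541061   5.32609753] [685.74907522  65.26631838  45.43395644]
18 3 12.0 18.0
24 23 11.0 40.0
30 55 6.0 45.0
36 60 5.0 40.0
42 65 8.0 42.0
48 57 10.0 37.0
54 62 6.0 37.0
60 32 15.0 33.0
```

Call:
{"fn": "jog_arm", "kwargs": {
  "moves": [
    [[0,-8,0,0,0,0],[0,-8,0,0,0,0],[0,-8,0,0,0,0]]
  ]
}}

```text
clock: 14.7
eef_pos: [606.6, -10.3, 34.1]
eef_rot: [-0.01, 0.722, 1.406]
wrist_force: [-0.2, -0.3, -0.6]
finger_gap: 22.2
```

```bash
python3 - <<'E'
from h import *
st();grab('scene','s6')
a=cv2.imread('pics/s6.png')[190:340,250:400]
cv2.imwrite('pics/c6.png',cv2.resize(a,(600,600),interpolation=cv2.INTER_CUBIC))
C=cloud('s6').reshape(-1,3);S=C[(C[:,0]>640)&(C[:,0]<730)&(C[:,1]>-40)&(C[:,1]<110)&(C[:,2]>5)&(C[:,2]<70)]
for y in range(-40,110,6):
    q=S[(S[:,1]>=y)&(S[:,1]<y+6),2]
    if len(q): print(y,len(q),q.min().round(),q.max().round())
E
```

```text
t 14.7 p [606.6 -10.3  34.1] dir [ 0.123  0.74  -0.661] jaw [0.098 0.654 0.75 ] F [-0.21 -0.34 -0.63] M [-0.303  0.042 -0.024] gap 22.2 q [-0.39  0.77  1.51  0.88  1.26 -2.27]
14 29 5.0 33.0
20 46 15.0 35.0
26 51 8.0 35.0
32 51 5.0 34.0
38 54 5.0 36.0
44 65 6.0 33.0
50 75 5.0 35.0
56 2 21.0 25.0
```

View pics/c6.png

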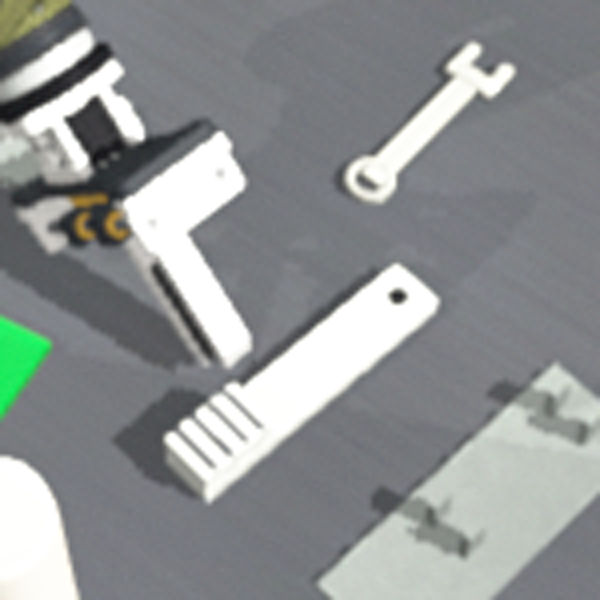

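The lever lies flat, toe block up, ribbed block at (215,440) in the crop, hand clear. Now back to a downward tool above it.

Call:
{"fn": "jog_arm", "kwargs": {
  "moves": [
    [[0,-10,8,0,0,0],[0,0,30,0,0,0],[3,8,30,-8.1,1.3,0],[3,8,25,-8.1,1.3,0],[3,8,20,-8.1,1.3,0]]
  ],
  "gripper": 0.3
}}

```text
clock: 15.25
eef_pos: [614.1, -4.1, 148.5]
eef_rot: [-0.009, 1.163, 1.392]
wrist_force: [-0.4, 0.0, -1.1]
finger_gap: 58.3
```

Call:
{"fn": "jog_arm", "kwargs": {
  "moves": [
    [[3,8,0,-8.1,1.3,0],[3,8,0,-8.1,1.3,0],[3,8,0,-8.1,1.3,0],[0,0,0,0,0,0],[0,0,0,0,0,0]]
  ]
}}

```text
clock: 15.75
eef_pos: [626.9, 20.4, 160.3]
eef_rot: [-2.55, 1.52, -1.146]
wrist_force: [0.9, -0.4, 0.3]
finger_gap: 61.0
```

```bash
python3 - <<'E'
from h import *
st();grab('wrist','w7')
S=lev('w7',(610,32),10,18,130,45);T=lev('w7',(610,32),26,38,140,50)
a=lev('w7',(610,32),10,38,140,50)
E
```

```text
t 15.75 p [626.9  20.4 160.3] dir [ 0.021 -0.047 -0.999] jaw [ 0.167  0.985 -0.042] F [ 0.86 -0.41  0.34] M [ 0.057 -0.081 -0.016] gap 61.0 q [-0.01  0.52  1.37 -0.05  1.23 -1.4 ]
w7 8104 z 13.1 [558.8  49. ] [ 35.8 136.7] 80.6 xr 489.5 628.7
w7 2741 z 31.1 [651.8  33.9] [35.4 53.9] 80.7 xr 622.9 680.4
w7 10953 z 13.5 [584.9  44.7] [ 35.8 189.5] 80.6 xr 489.5 680.4
```

Call:
{"fn": "jog_arm", "kwargs": {
  "moves": [
    [[-16.5,20,0,2.7,1.2,0],[0,0,-25,0,0,0],[0,0,-30,0,0,0],[0,0,-20,0,0,0],[0,0,-10,0,0,0]]
  ]
}}

```text
clock: 16.3
eef_pos: [609.7, 34.5, 74.6]
eef_rot: [0.023, 1.559, 1.415]
wrist_force: [-0.6, -0.5, 1.2]
finger_gap: 61.2
```

```bash
python3 - <<'E'
from h import *
st();grab('wrist','w8')
S=lev('w8',(585,45),10,18,130,45)
E
```

```text
t 16.3 p [609.7  34.5  74.6] dir [ 0.002  0.011 -1.   ] jaw [0.177 0.984 0.012] F [-0.58 -0.47  1.16] M [ 0.126 -0.118 -0.059] gap 61.2 q [-0.01  0.59  1.48  0.01  1.07 -1.41]
w8 14256 z 13.1 [559.3  48.7] [ 36.2 137.5] 80.8 xr 489.3 629.3
```

Call:
{"fn": "jog_arm", "kwargs": {
  "moves": [
    [[1,6,-10,-0.6,0,1],[0,0,-18,0,0,0],[0,0,-12,0,0,0],[0,0,-5,0,0,0],[0,0,0,0,0,0]]
  ]
}}

```text
clock: 16.85
eef_pos: [611.7, 39.8, 28.6]
eef_rot: [-1.134, 1.567, 0.276]
wrist_force: [0.5, -0.1, 0.3]
finger_gap: 61.0
```

```bash
python3 - <<'E'
from h import *
st()
E
```

```text
t 16.85 p [611.7  39.8  28.6] dir [ 0.003  0.001 -1.   ] jaw [0.16  0.987 0.002] F [ 0.49 -0.1   0.29] M [ 0.032 -0.055 -0.02 ] gap 61.0 q [ 0.    0.65  1.49  0.    0.99 -1.41]
```

Call:
{"fn": "jog_arm", "kwargs": {
  "moves": [
    [[-1,0.5,-4,0,0,0],[0,0,-2.5,0,0,0],[0,0,0,0,0,0]]
  ]
}}

```text
clock: 17.15
eef_pos: [611.4, 40.5, 23.1]
eef_rot: [-1.23, 1.565, 0.181]
wrist_force: [0.2, 0.1, 0.3]
finger_gap: 61.2
```

Call:
{"fn": "jog_arm", "kwargs": {
  "moves": [
    [[0,0,0,0,0,0],[0,0,0,0,0,0],[0,0,0,0,0,0],[0,0,0,0,0,0],[0,0,0,0,0,0]]
  ],
  "gripper": -1,
  "squeeze": 40
}}

```text
clock: 17.65
eef_pos: [611.9, 40.5, 24.0]
eef_rot: [-1.267, 1.564, 0.144]
wrist_force: [0.7, -0.2, -1.2]
finger_gap: 35.6
```

```bash
python3 - <<'E'
from h import *
st()
E
```

```text
t 17.65 p [611.9  40.5  24. ] dir [ 0.007  0.001 -1.   ] jaw [0.16  0.987 0.002] F [ 0.68 -0.18 -1.24] M [ 0.111 -0.203  0.018] gap 35.6 q [ 0.01  0.66  1.5   0.    0.98 -1.41]
```

Call:
{"fn": "jog_arm", "kwargs": {
  "moves": [
    [[0,0,10,0,0,0],[0,0,25,0,0,0],[0,0,30,0,0,0],[0,0,25,0,0,0],[0,0,0,0,0,0]]
  ]
}}

```text
clock: 18.15
eef_pos: [609.8, 40.5, 116.9]
eef_rot: [-0.895, 1.569, 0.515]
wrist_force: [-0.5, -0.3, -4.0]
finger_gap: 35.7
```

Call:
{"fn": "jog_arm", "kwargs": {
  "moves": [
    [[-7,-20,5,0,0,5.6],[-7,-30,5,0,0,5.6],[-7,-30,5,0,0,5.6],[-7,-30,5,0,0,5.6],[-7,-25,5,0,0,5.6]]
  ]
}}

```text
clock: 18.65
eef_pos: [571.1, -95.4, 136.7]
eef_rot: [0.883, 1.564, 2.804]
wrist_force: [0.0, 0.4, -4.1]
finger_gap: 35.4
```

Call:
{"fn": "jog_arm", "kwargs": {
  "moves": [
    [[0,0,0,0,0,0],[0,0,0,0,0,0]]
  ]
}}

```text
clock: 18.85
eef_pos: [569.7, -98.1, 135.0]
eef_rot: [0.944, 1.562, 2.863]
wrist_force: [0.2, -1.2, -5.0]
finger_gap: 35.6
```

```bash
python3 - <<'E'
from h import *
s=st();grab('wrist','w9')
Z=s['eef_pos'][2]
C=cloud('w9').reshape(-1,3);m=(abs(C[:,0]-543)<60)&(abs(C[:,1]+188)<60)
for lo,hi in((7,13),(36,43)):
    S=C[m&(C[:,2]>lo)&(C[:,2]<hi)]; print(len(S),cv2.minAreaRect(S[:,:2].astype(np.float32)) if len(S)>5 else '',S.mean(0))
S=C[(abs(C[:,2]-(Z-10))<15)&(C[:,0]<s['eef_pos'][0]-35)&(np.hypot(C[:,0]-s['eef_pos'][0],C[:,1]-s['eef_pos'][1])<150)]
print('bar',len(S),np.polyfit(S[:,0],S[:,2],1),cv2.minAreaRect(S[:,:2].astype(np.float32)),np.polyfit(S[:,0],S[:,1],1))
st()
E
```

```text
t 18.85 p [569.7 -98.1 135. ] dir [-0.008  0.002 -1.   ] jaw [-0.341  0.94   0.005] F [ 0.25 -1.16 -5.03] M [ 0.133 -0.06  -0.026] gap 35.6 q [-0.23  0.45  1.53  0.    1.17 -2.15]
9148 ((542.8873291015625, -189.9520721435547), (84.1928482055664, 70.21236419677734), 18.73727035522461) [ 540.86031076 -189.89606073    9.10502671]
511 ((542.8834838867188, -190.16815185546875), (8.03100299835205, 28.514198303222656), 18.60892677307129) [ 542.71966942 -189.89767516   39.05407282]
bar 16305 [-1.51719663e-02  1.32723608e+02] ((497.98809814453125, -123.71868133544922), (91.119873046875, 36.180721282958984), 20.002029418945312) [   0.32131906 -283.5922239 ]
t 18.9 p [569.8 -97.9 135. ] dir [-0.008  0.002 -1.   ] jaw [-0.342  0.94   0.005] F [ 0.06  0.32 -4.81] M [ 0.05  -0.051  0.01 ] gap 35.5 q [-0.23  0.45  1.53  0.    1.17 -2.15]
```

View pics/w9.png

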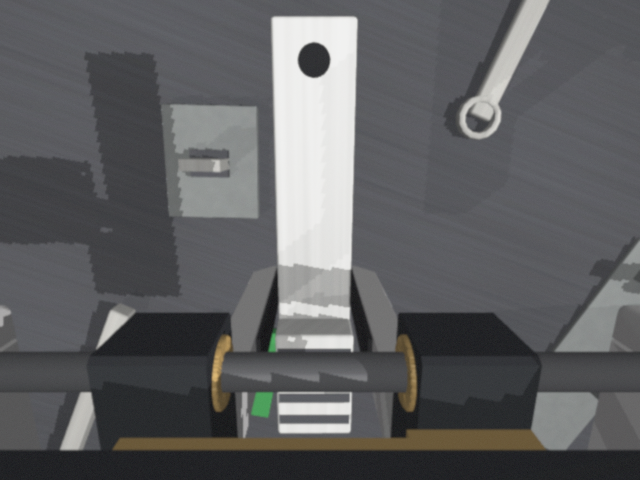

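The view shows the stand edge at (205,163) beside the level bar. It measures (542.9,-190.0), yaw 18.7°, edge height about 40. TCP is at lever x about 27.

Call:
{"fn": "jog_arm", "kwargs": {
  "moves": [
    [[-7,-20,0,0.3,-0.8,-1.2],[-7,-25,0,0,0,0],[-7,-25,-5,0,0,0],[-4,-17,-10,0,0,0],[0,-4,-15,0,0,0]]
  ]
}}

```text
clock: 19.4
eef_pos: [545.3, -186.5, 102.5]
eef_rot: [-0.943, 1.561, 0.957]
wrist_force: [-0.0, -0.0, -3.3]
finger_gap: 35.6
```

Call:
{"fn": "jog_arm", "kwargs": {
  "moves": [
    [[0,0,-10,0,0,0],[0,0,-5,0,0,0],[0,0,0,0,0,0]]
  ]
}}

```text
clock: 19.7
eef_pos: [544.9, -183.5, 82.8]
eef_rot: [-0.427, 1.56, 1.473]
wrist_force: [-0.7, 0.1, -4.2]
finger_gap: 35.7
```

```bash
cat >> h.py <<'E'
def bar(tag):
    s=st();grab('wrist',tag);Z=s['eef_pos'][2];p=s['eef_pos']
    C=cloud(tag).reshape(-1,3);S=C[(abs(C[:,2]-(Z-10))<12)&(C[:,0]<p[0]-35)&(np.hypot(C[:,0]-p[0],C[:,1]-p[1])<150)&(abs(C[:,1]-p[1]-.34*(C[:,0]-p[0]))<40)]
    r=cv2.minAreaRect(S[:,:2].astype(np.float32));a=np.deg2rad(r[2] if r[1][0]>r[1][1] else r[2]-90)
    e=np.array(r[0])-max(r[1])/2*np.array([np.cos(a),np.sin(a)]);c=e+120.7*np.array([np.cos(a),np.sin(a)])
    print('bar',np.round(r[1],1),'yaw',np.rad2deg(a).round(1),'slope',np.polyfit(S[:,0],S[:,2],1)[0].round(4),'COM at',c.round(1),'z',np.polyval(np.polyfit(S[:,0],S[:,2],1),p[0]).round(1))
E
python3 - <<'E'
from h import *
bar('w10')
E
```

```text
t 19.7 p [ 544.9 -183.5   82.8] dir [ 0.001  0.011 -1.   ] jaw [-0.323  0.946  0.01 ] F [-0.72  0.13 -4.22] M [ 0.086 -0.085 -0.005] gap 35.7 q [-0.39  0.51  1.58  0.01  1.05 -2.3 ]
bar [90.5 36.1] yaw 18.7 slope -0.0034 COM at [ 543.8 -183.6] z 71.9
```

Call:
{"fn": "jog_arm", "kwargs": {
  "moves": [
    [[-1,-6.4,-3,-0.5,-0.4,0],[0,0,-6,0,0,0],[0,0,-4,0,0,0],[0,0,0,0,0,0],[0,0,0,0,0,0]]
  ]
}}

```text
clock: 20.25
eef_pos: [544.9, -189.6, 70.4]
eef_rot: [-1.865, 1.56, 0.036]
wrist_force: [0.6, -0.2, -3.7]
finger_gap: 35.6
```

```bash
python3 - <<'E'
from h import *
bar('w11');avg(20)
E
```

```text
t 20.25 p [ 544.9 -189.6   70.4] dir [ 0.011  0.    -1.   ] jaw [-0.324  0.946 -0.003] F [ 0.64 -0.17 -3.75] M [ 0.146 -0.027  0.021] gap 35.6 q [-0.4   0.52  1.59  0.01  1.02 -2.3 ]
bar [90.8 36.2] yaw 18.9 slope 0.0034 COM at [ 544.  -189.7] z 59.5
avg [ 5.000e-02 -2.700e-02 -3.882e+00  1.140e-01 -4.300e-02 -2.000e-03] sem [0.094 0.171 0.114 0.004 0.006 0.007]
```

Call:
{"fn": "jog_arm", "kwargs": {
  "moves": [
    [[-0.8,-0.2,-2.5,0,0.2,0],[0,0,-1.5,0,0,0],[0,0,-0.8,0,0,0],[0,0,0,0,0,0]]
  ]
}}

```text
clock: 21.7
eef_pos: [543.9, -189.8, 65.0]
eef_rot: [-1.835, 1.564, 0.066]
wrist_force: [-0.5, -0.4, -4.4]
finger_gap: 35.3
```

```bash
python3 - <<'E'
from h import *
bar('w12')
E
```

```text
t 21.7 p [ 543.9 -189.8   65. ] dir [ 0.007  0.    -1.   ] jaw [-0.324  0.946 -0.002] F [-0.51 -0.42 -4.4 ] M [ 0.146 -0.039 -0.029] gap 35.3 q [-0.4   0.53  1.6   0.    1.01 -2.3 ]
bar [90.2 36.2] yaw 18.8 slope -0.0011 COM at [ 543. -190.] z 54.1
```

Very well aligned. I lower to light contact.

Call:
{"fn": "jog_arm", "kwargs": {
  "moves": [
    [[0,0,-0.6,0,0,0],[0,0,-0.4,0,0,0],[0,0,-0.3,0,0,0]]
  ]
}}

```text
clock: 22.05
eef_pos: [544.0, -189.9, 64.0]
eef_rot: [-1.864, 1.563, 0.038]
wrist_force: [-1.4, 0.2, -0.6]
finger_gap: 35.2
```

```bash
python3 - <<'E'
from h import *
bar('w13');avg(6)
E
```

```text
t 22.05 p [ 544.  -189.9   64. ] dir [ 0.008  0.    -1.   ] jaw [-0.324  0.946 -0.002] F [-1.36  0.16 -0.56] M [0.282 0.259 0.006] gap 35.2 q [-0.4   0.53  1.6   0.    1.01 -2.3 ]
bar [90.4 36.2] yaw 19.0 slope -0.0021 COM at [ 543.  -189.8] z 53.0
avg [-0.754  0.266 -1.102  0.223  0.172 -0.021] sem [0.368 0.212 0.185 0.011 0.011 0.008]
```

Call:
{"fn": "jog_arm", "kwargs": {
  "moves": [
    [[0,0,0,0,0,0]]
  ],
  "gripper": -0.15,
  "squeeze": 5
}}

```text
clock: 22.5
eef_pos: [544.3, -190.0, 64.2]
eef_rot: [-1.905, 1.563, -0.004]
wrist_force: [0.2, 0.7, 0.9]
finger_gap: 39.2
```

```bash
python3 - <<'E'
from h import *
bar('w14');bar('w15');bar('w16')
E
```

```text
t 22.5 p [ 544.3 -190.    64.2] dir [ 0.008 -0.    -1.   ] jaw [-0.324  0.946 -0.003] F [0.24 0.69 0.89] M [ 0.129 -0.019 -0.002] gap 39.2 q [-0.4   0.53  1.6   0.    1.01 -2.3 ]
bar [90.8 36.2] yaw 18.9 slope 0.0 COM at [ 543. -190.] z 53.0
t 22.55 p [ 544.3 -190.    64.3] dir [ 0.008 -0.    -1.   ] jaw [-0.324  0.946 -0.003] F [ 0.11  0.98 -0.47] M [ 0.096  0.011 -0.03 ] gap 39.5 q [-0.4   0.53  1.6   0.    1.01 -2.3 ]
bar [90.7 36.2] yaw 18.9 slope -0.0011 COM at [ 543.1 -189.9] z 53.0
t 22.6 p [ 544.3 -190.    64.3] dir [ 0.008  0.    -1.   ] jaw [-0.324  0.946 -0.003] F [-0.54 -0.26  0.29] M [ 0.15  -0.1    0.036] gap 40.2 q [-0.4   0.53  1.6   0.    1.01 -2.3 ]
bar [90.5 36.2] yaw 18.9 slope -0.0014 COM at [ 543.2 -190. ] z 53.0
```

It stays level after release. I open wider and retreat straight up.

Call:
{"fn": "jog_arm", "kwargs": {
  "moves": [
    [[0,0,0,0,0,0],[0,0,0,0,0,0],[0,0,0,0,0,0],[0,0,0,0,0,0]]
  ],
  "gripper": 0.3
}}

```text
clock: 23.05
eef_pos: [544.5, -190.1, 64.4]
eef_rot: [-1.933, 1.562, -0.031]
wrist_force: [0.2, -0.6, -0.4]
finger_gap: 60.8
```

```bash
python3 - <<'E'
from h import *
bar('w17')
E
```

```text
t 23.05 p [ 544.5 -190.1   64.4] dir [ 0.009 -0.    -1.   ] jaw [-0.324  0.946 -0.003] F [ 0.2  -0.62 -0.39] M [ 0.078  0.018 -0.016] gap 60.8 q [-0.4   0.53  1.6   0.    1.01 -2.3 ]
bar [91.4 36.2] yaw 18.9 slope -0.0003 COM at [ 542.8 -190. ] z 53.0
```

Call:
{"fn": "jog_arm", "kwargs": {
  "moves": [
    [[0,0,8,0,0,0],[0,0,15,0,0,0],[0,0,25,0,0,0],[0,0,35,0,0,0],[0,0,30,0,0,0]]
  ]
}}

```text
clock: 23.6
eef_pos: [542.6, -189.3, 181.5]
eef_rot: [-1.422, 1.567, 0.479]
wrist_force: [0.9, -1.3, -0.1]
finger_gap: 61.2
```

Call:
{"fn": "jog_arm", "kwargs": {
  "moves": [
    [[0,0,0,0,0,0],[0,0,0,0,0,0],[0,0,0,0,0,0]]
  ]
}}

```text
clock: 23.9
eef_pos: [543.9, -189.8, 188.3]
eef_rot: [-2.04, 1.559, -0.139]
wrist_force: [0.3, -0.5, -0.4]
finger_gap: 61.3
```

```bash
python3 - <<'E'
from h import *
st()
for k in('w18','w19'):
    grab('wrist',k);S=lev(k,(519,-198),46,60,110,60);T=lev(k,(600,-170),64,80,60,50)
    print(np.linalg.lstsq(np.c_[S[:,:2],np.ones(len(S))],S[:,2],rcond=None)[0][:2])
grab('scene','s20');cv2.imwrite('pics/c20.png',cv2.resize(cv2.imread('pics/s20.png')[150:320,180:420],(720,510)))
E
```

```text
t 23.9 p [ 543.9 -189.8  188.3] dir [ 0.012 -0.002 -1.   ] jaw [-0.324  0.946 -0.006] F [ 0.26 -0.49 -0.36] M [ 0.076 -0.048 -0.047] gap 61.3 q [-0.4   0.38  1.5   0.    1.25 -2.3 ]
w18 8240 z 53.0 [ 493.3 -207.1] [136.8  36.1] 18.9 xr 423.6 563.6
w18 2882 z 71.1 [ 582.2 -176.6] [54. 36.] 18.8 xr 551.6 612.8
[ 0.00228378 -0.00064489]
w19 8232 z 53.1 [ 493.3 -207.1] [137.1  36.1] 19.0 xr 423.6 563.7
w19 2906 z 71.1 [ 582.5 -176.4] [54.4 36.1] 18.8 xr 551.5 613.2
[0.00164162 0.00056412]
```

View pics/c20.png

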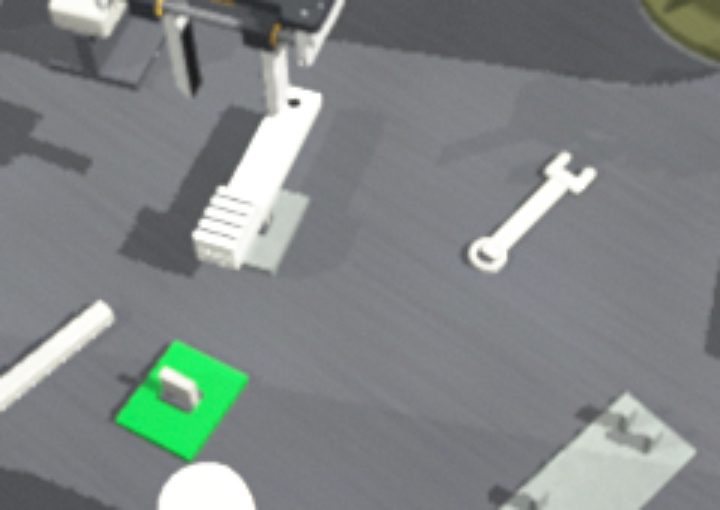

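The picture shows the lever resting level on the steel stand, toe at (220,235), hand clear above. The tilt is 0.002 rad and the depth readings don't change between frames. I hand in.

```bash
python3 -c "
from h import *
manip.sign_off()"
```

```text
the job is handed in; nothing more can be done
```

The lever is balanced on the steel stand's edge, toe block up, and the job is handed in; the sign-off gives no verdict.

**Laying it flat:** The first try failed, as the lever swung back onto its long edge when I withdrew the fingers. I gripped it again, tilted it about 49°, pressed its lower edge on the bench and moved the hand away sideways. It then fell flat with the toe block up.

**Finding the balance point:** The weight in the hand read about 4.1 N over 40 readings. That puts the toe block at roughly 0.155 kg and the balance point near x = 25.5. A second check over 20 readings gave 3.9 N, which would move the balance point by about 1.5 mm, within the edge's 8 mm width.

**Last checks, about 1 s after letting go:**

| Check | Measured | Limit |
|---|---|---|
| Tilt | about 0.002 rad | 0.06 rad |
| Angle from square across the edge | about 0.2° | 0.26 rad (15°) |
| Edge middle to bar centre line | about 1 mm | 14 mm |
| Bar top height | 53 mm (54 expected; this camera read about 1 mm low throughout) | underside within 4 mm of the edge height |

- **At rest:** two pictures in a row agreed, and the hand was about 120 mm above the lever.
- **Bystanders:** the last picture shows nothing visibly disturbed, though I did not measure every one again.
- **Camera disagreement:** the side camera differed from the scene camera by 6–8 mm on the stand and lever positions. I used the wrist camera's measurements for the grasps and the placing.

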